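Transfer the specimen jars to the orange rack in reverse order

ROBOT

A 6-joint arm with a two-finger parallel gripper is mounted at the origin on the work surface. World frame = base frame: x ahead of the robot, y to its left, z up, the work surface at z = 0. Lengths are in m, angles in degrees, forces in N, time in s.
With the tool pointing down it reaches from about 0.3 to 0.75 m from the base axis. Payload 8.5 kg.
Tool frame: the origin (TCP) lies at the very end of the fingers, on their centre line; the grasp point (between the pads) lies 19 mm behind it; x points along the fingers, y is the direction in which the jaws open and shut, and the axes are right-handed (so a half turn about x gives the same grasp; the last joint's range is limited). The gripper opens to 85 mm and grips with 20 to 120 N. Pads are 22 mm wide; open, the fingers measure 114 mm over their backs; the gripper's body (76 mm by 85 mm) begins 54 mm behind the grasp point. The pads swing forward as they close: fully open they stand 13 mm farther back than shut.
Start: joints at [-76.163, 21.807, 74.336, -0, 83.858, -12.336], TCP at [0.243, -0.494, 0.231] pointing down, gripper open.
Joint ranges: [-178.18, 178.18], [-50.72, 133.34], [12.68, 142.11], [-81.47, 261.47], [9.98, 163.14], [-165.26, 165.26]. Speed limits (degrees/s): [136.94, 136.94, 180, 180, 180, 180].

INTERFACE

Orientations are given as a 3x3 rotation matrix whose columns are the frame's x, y, z axes.
In Python, from rig import sensors, cams, env gives the robot as it stands.
- The arm moves only by the shell command python3 -m crank 'ROWS' [FORCE]. ROWS is a JSON object of lists of equal length, an entry for each row: "hand": the closure in counts, from 0 (fully open) to 255 (shut); "translation": the shift along the tool's x, y, z in m, a list of three; "dr": the turn, a rotation vector about the tool's x, y, z in rad, a list of three. A call has 1 to 5 rows; each row is the pose to reach, as a shift and turn from the pose commanded when the call began, along the tool's axes at that moment; what a row does not reach only later rows make up. A row lasts 1/10 s, in which the tool goes at most 50 mm and 8.59 degrees, less where a joint would pass 70% of its speed; a pose out of reach is approached as far as the arm can. A call with a gripper value outside its range is refused whole. The fingers move at their own pace and stop on an object; FORCE is the grip in N (left out, the last holds). Time passes only in rows, so rows that repeat a pose let the fingers close. It gives the time, the measured TCP pose, the force and the opening at its end, in the units of the state.
- sensors.observe(): the state, without advancing time (a new reading comes with each control period).
- cams.get_image(name): name is "scene" or "side" or "wrist"; returns (picture, depth): 420x560x3 uint8, blue, green, red; 420x560 float32, m along the optical axis (not along the pixel's ray), 0 where there is no reading.
- cams.calibration(name): a dict with "vertical_fov" (degrees; the focal length in pixels is half the picture's height over the tangent of half this angle, whatever the lens; pixels are square), "cx", "cy" (the principal point, pixels), "distortion" ([k1, k2, p1, p2, k3] as OpenCV has them; the pictures are not rectified), "extrinsics" (4x4, takes a point from camera to world coordinates). Camera axes: x right, y down, z forward; pixel columns grow to the right and rows downward; lengths in m; the calibration is good to about 2 mm. A picture is of the moment at which its call begins: read the wrist's pose just before it. calibration takes no time and is no camera call; for the wrist camera it gives the pose at the moment of the call.
- env.close_job(): hands the job in, once; it reports no verdict.
The state is a dict: "time_s": time; "q": joint angles; "qvel": joint speeds; "joint_efforts": joint torques, N m; "position": TCP position; "tool_rot": TCP orientation; "ft_force": force on the tool from outside, world axes, zero at the start; "wrist_torque": the same for the moment, N m; "grip_width": finger opening in m.
Only numpy, scipy, OpenCV 4.12 (cv2) and the standard library are available. Lean on these libraries where they do the work, as an engineer would, in place of code of your own. Each camera call takes 0.05 s, during which the arm holds its last target. There are 200 camera calls.

TASK

Move the four specimen jars from the black rack into the pockets of the orange rack, one jar to a pocket, in reverse order: the jar that stood nearest the black rack's purple end goes into the pocket farthest from the orange rack's purple end, the next one into the pocket next to that, and so on down the row. Keep the jars upright, lower each into its pocket instead of dropping it, and leave all four standing on the pocket floors, released.

Things in the scene. Friction and masses are not known exactly. Their poses are not given: they have to be found in the camera images.
- black_rack: The starting rack: a fixed black carrier strip on the bench, 66 mm wide (x) and 237 mm long (y), base 8 mm thick, with a purple block 28 mm long and 30 mm high at its +y end (its 'purple end'). Origin: centre of the strip's underside, on the bench. It carries four coloured square seats in a row along its y axis, centred at y = +87, +29, -29 and -87 mm. It stands either nearer to or farther from the robot than the orange rack, roughly parallel to it (within about 0.4 rad).
- orange_rack: The receiving rack: a fixed orange open-topped rack, 66 mm wide (x) and 237 mm long (y), empty at the start, with four square pockets in a row along its y axis, centred at x = 0, y = +87, +29, -29 and -87 mm. Pockets are 53 mm square inside; their floor is 6 mm and the tops of their walls 24 mm above the origin. A purple block, 28 mm long and 30 mm high, closes its +y end (its 'purple end'). Origin: centre of the underside, on the bench.
- red_seat: Red open square seat fixed in the black rack, marking where the red-capped jar stood at the start: 57 mm square outside, 51 mm inside, walls 16 mm high, floor 3 mm thick. Origin: centre of its underside, 8 mm above the bench; axes parallel to the black rack's. Which seat colour is at which place of the row changes from start to start.
- blue_seat: Blue open square seat fixed in the black rack, marking where the blue-capped jar stood at the start: 57 mm square outside, 51 mm inside, walls 16 mm high, floor 3 mm thick. Origin: centre of its underside, 8 mm above the bench; axes parallel to the black rack's. Which seat colour is at which place of the row changes from start to start.
- yellow_seat: Yellow open square seat fixed in the black rack, marking where the yellow-capped jar stood at the start: 57 mm square outside, 51 mm inside, walls 16 mm high, floor 3 mm thick. Origin: centre of its underside, 8 mm above the bench; axes parallel to the black rack's. Which seat colour is at which place of the row changes from start to start.
- green_seat: Green open square seat fixed in the black rack, marking where the green-capped jar stood at the start: 57 mm square outside, 51 mm inside, walls 16 mm high, floor 3 mm thick. Origin: centre of its underside, 8 mm above the bench; axes parallel to the black rack's. Which seat colour is at which place of the row changes from start to start.
- red_jar: Small upright closed specimen jar, loose, about 60 g: white round body 36 mm in diameter, red screw cap 38 mm in diameter covering the top 16 mm; 62 mm high in all. Origin: centre of its underside, z up. At the start it stands within 4 mm of the middle of the red seat, its underside 11 mm above the bench. Things lying loose on the bench between the racks are under 20 mm high.
- blue_jar: Small upright closed specimen jar, loose, about 60 g: white round body 36 mm in diameter, blue screw cap 38 mm in diameter covering the top 16 mm; 62 mm high in all. Origin: centre of its underside, z up. At the start it stands within 4 mm of the middle of the blue seat, its underside 11 mm above the bench. Things lying loose on the bench between the racks are under 20 mm high.
- yellow_jar: Small upright closed specimen jar, loose, about 60 g: white round body 36 mm in diameter, yellow screw cap 38 mm in diameter covering the top 16 mm; 62 mm high in all. Origin: centre of its underside, z up. At the start it stands within 4 mm of the middle of the yellow seat, its underside 11 mm above the bench. Things lying loose on the bench between the racks are under 20 mm high.
- green_jar: Small upright closed specimen jar, loose, about 60 g: white round body 36 mm in diameter, green screw cap 38 mm in diameter covering the top 16 mm; 62 mm high in all. Origin: centre of its underside, z up. At the start it stands within 4 mm of the middle of the green seat, its underside 11 mm above the bench. Things lying loose on the bench between the racks are under 20 mm high.

How it is judged:
By the outcome, as a careful person would: the job done as asked, in the order asked, and still so for the second after the job is handed in, with the robot touching nothing.
It also fails if it takes over 96 s, if anything falls off the work surface, if the arm or the gripper's body presses on something with over 40 N, if the wrist force passes 120 N, or if a joint passes its speed limit or range.

## Working session

There is one attempt and no reset: what is moved stays moved. The work goes in short steps, Python scripts to look and compute and a shell command to move; the robot and the scene stay as the last step left them, time stands still between calls to the robot, and variables do not carry over. Pictures are saved under pics/ and viewed, about 12 in all and at most 16, crops included, and the job is handed in when it is done.

```bash
ls; mkdir -p pics; python3 - <<'E'
from rig import sensors,cams
import cv2,numpy as np
s=sensors.observe(); print(s)
for n in("scene","side"):
    im,d=cams.get_image(n); cv2.imwrite(f"pics/{n}0.png",im); np.savez(f"{n}0.npz",im=im,d=d)
    print(n,cams.calibration(n))
E
```

```text
pics
{'time_s': 0.0, 'q': array([-7.61635991e+01,  2.18414212e+01,  7.43843750e+01,  9.31287840e-04,
        8.38577899e+01, -1.23377685e+01]), 'qvel': array([ 0.02840292,  0.01301798, -0.06677668, -0.12986687, -0.07173417,
        0.05447266]), 'joint_efforts': array([ 7.31301679e-05, -4.48466599e+01, -2.31277817e+01, -2.33254232e-04,
        4.74902175e-03, -1.88251761e-06]), 'position': array([ 0.24252004, -0.49332375,  0.23070997]), 'tool_rot': array([[-3.33193426e-04,  4.41099489e-01, -8.97458149e-01],
       [ 1.42038546e-03, -8.97457085e-01, -4.41099494e-01],
       [-9.99998936e-01, -1.42170796e-03, -3.27504499e-04]]), 'ft_force': array([-0.27820773,  0.20126532,  0.12530989]), 'wrist_torque': array([-0.00980149, -0.009713  , -0.03376985]), 'grip_width': 0.08563729620084745}
scene {'vertical_fov': 48.73943383447085, 'cx': 277.55448930460904, 'cy': 212.63664258931098, 'distortion': array([-0.0865274,  0.       ,  0.       ,  0.       ,  0.       ]), 'extrinsics': array([[-0.69499014,  0.59514937, -0.40346739,  0.88177783],
       [ 0.71901454,  0.57729048, -0.38698035,  0.26729613],
       [ 0.00260677, -0.55904645, -0.82913224,  0.71483781],
       [ 0.        ,  0.        ,  0.        ,  1.        ]])}
side {'vertical_fov': 42.57634995885465, 'cx': 280.56936756186457, 'cy': 203.36259730548352, 'distortion': array([-0.00844404,  0.        ,  0.        ,  0.        ,  0.        ]), 'extrinsics': array([[-0.87561839, -0.37634987,  0.30274282,  0.28746538],
       [-0.48279612,  0.66360899, -0.57142893,  0.4776783 ],
       [ 0.01415434, -0.64651674, -0.76276849,  0.76156239],
       [ 0.        ,  0.        ,  0.        ,  1.        ]])}
```

View pics/scene0.png

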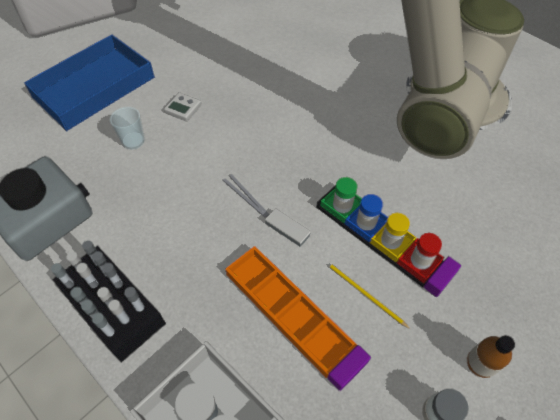

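View pics/side0.png

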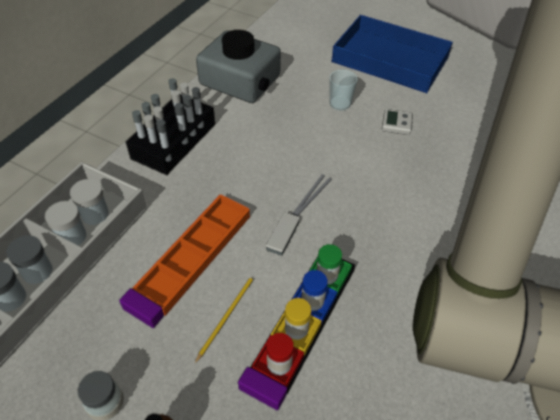

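The black rack is nearer the robot. From its purple end the order is red (428,248), yellow (396,230), blue (370,212), green (345,192). The orange rack's purple end is at (350,367).

```bash
cat > h.py <<'E'
import numpy as np,cv2
from rig import cams
def K(c,h=420):
    f=h/2/np.tan(np.radians(c["vertical_fov"])/2); return np.array([[f,0,c["cx"]],[0,f,c["cy"]],[0,0,1]])
def rays(c,px):
    n=cv2.undistortPoints(np.float64(px).reshape(-1,1,2),K(c),np.array(c["distortion"]))[:,0]
    return np.c_[n,np.ones(len(n))]
def cast(c,px,z):
    E=np.array(c["extrinsics"]); r=rays(c,px)@E[:3,:3].T
    return E[:3,3]+r*((z-E[2,3])/r[:,2])[:,None]
def cloud(c,d,mask):
    E=np.array(c["extrinsics"]); v,u=np.nonzero(mask&(d>0))
    return (rays(c,np.c_[u,v])*d[v,u][:,None])@E[:3,:3].T+E[:3,3]
H={"red":(0,5),"yellow":(22,32),"green":(55,80),"blue":(100,125),"orange":(6,16),"purple":(135,155)}
def mask(im,col,s=130,v=50):
    a,b=H[col]; h=cv2.cvtColor(im,cv2.COLOR_BGR2HSV)
    m=(h[...,0]>=a)&(h[...,0]<=b)
    if col=="red": m|=h[...,0]>=174
    return m&(h[...,1]>s)&(h[...,2]>v)
E
python3 - <<'E'
from h import *
for n in("scene","side"):
    z=np.load(n+"0.npz"); im,d=z["im"],z["d"]; c=cams.calibration(n)
    for col in("red","yellow","blue","green"):
        P=cloud(c,d,mask(im,col)); P=P[(P[:,2]>.066)&(P[:,2]<.082)&(P[:,0]<.65)&(abs(P[:,1]+.1)<.4)]
        if len(P)<10: print(n,col,len(P));continue
        (x,y),r=cv2.minEnclosingCircle(np.float32(P[:,:2])); print(n,col,len(P),np.round([x,y,r,np.median(P[:,2])],4),P.mean(0).round(4))
    m=mask(im,"orange").astype(np.uint8); k,l,st,ce=cv2.connectedComponentsWithStats(m)
    i=1+np.argmax(st[1:,4]); v,u=np.nonzero(l==i); P=cloud(c,d,l==i); T=P[(P[:,2]>.018)&(P[:,2]<.03)]
    print(n,"orange top rect",cv2.minAreaRect(np.float32(T[:,:2]*1000)),np.median(T[:,2]))
    P=cloud(c,d,mask(im,"purple")); T=P[(P[:,2]>.026)&(P[:,2]<.045)]
    for w in(T[:,0]>T[:,0].mean(),T[:,0]<=T[:,0].mean()): print(" purple",cv2.minAreaRect(np.float32(T[w][:,:2]*1000)),np.median(T[w][:,2]))
E
```

```text
scene red 401 [0.4395 0.1856 0.0194 0.0736] [0.4419 0.1857 0.073 ]
scene yellow 374 [0.4443 0.1236 0.0193 0.0737] [0.4459 0.125  0.0733]
scene blue 332 [0.4445 0.0687 0.0185 0.074 ] [0.4466 0.0696 0.0735]
scene green 312 [0.4456 0.0142 0.0189 0.0738] [0.448  0.0153 0.0733]
scene orange top rect ((661.9093627929688, 79.385498046875), (237.64845275878906, 66.5498046875), 86.91387939453125) 0.02426799990837225
 purple ((670.0634765625, 212.49447631835938), (27.274276733398438, 64.65911102294922), 87.50658416748047) 0.03052361074033827
 purple ((443.0821838378906, 229.68582153320312), (65.24378204345703, 27.577192306518555), 0.7223785519599915) 0.030881588742397548
side red 568 [0.4395 0.1851 0.0193 0.072 ] [0.4387 0.1865 0.0719]
side yellow 507 [0.4429 0.1243 0.019  0.072 ] [0.4426 0.1251 0.0719]
side blue 447 [0.4437 0.0678 0.0198 0.0722] [0.443  0.0697 0.0719]
side green 389 [0.4449 0.0132 0.0195 0.0721] [0.444  0.0154 0.0719]
side orange top rect ((661.572998046875, 78.81939697265625), (237.7561798095703, 68.41156005859375), 86.85629272460938) 0.022844237299719405
 purple ((668.0247802734375, 212.47940063476562), (27.656513214111328, 64.79934692382812), 86.49736785888672) 0.02918720052160595
 purple ((441.2853088378906, 230.29302978515625), (64.47471618652344, 28.713024139404297), 0.9379526376724243) 0.028983996878695795
```

```bash
python3 -m crank '{"hand":[0,0,0,0,0],"translation":[[0,-0.036,-0.033],[0,-0.072,-0.066],[0,-0.108,-0.1],[0,-0.144,-0.134],[0,-0.18,-0.167]],"dr":[[-0.148,0,0],[-0.296,0,0],[-0.444,0,0],[-0.592,0,0],[-0.74,0,0]]}' 40; python3 -c "
from rig import sensors
s=sensors.observe();print(s['time_s'],s['position'],s['tool_rot'],s['q'])"
```

```text
time_s: 0.6
position: [0.3131, -0.2564, 0.2311]
tool_rot: [[-0.0, 0.933, -0.36], [0.0, -0.36, -0.933], [-1.0, -0.0, -0.0]]
ft_force: [0.6, 0.4, 0.2]
grip_width: 0.0856
0.6 [ 0.31310682 -0.25635556  0.23112441] [[-8.69501909e-05  9.32881086e-01 -3.60184498e-01]
 [ 4.57466014e-04 -3.60184425e-01 -9.32881006e-01]
 [-9.99999892e-01 -2.45886348e-04 -3.95443287e-04]] [-5.61954874e+01  7.06371146e+00  9.50814294e+01  1.06811691e-02
  7.78794107e+01 -3.50862063e+01]
```

```bash
python3 -m crank '{"hand":[0,0,0,0,0],"translation":[[0,0.004,-0.048],[0,0.008,-0.096],[0,0.012,-0.144],[0,0.016,-0.192],[0,0.02,-0.24]],"dr":[[-0.13,0,0],[-0.26,0,0],[-0.3685,0,0],[-0.3685,0,0],[-0.3685,0,0]]}' 40
```

```text
time_s: 1.1
position: [0.4198, -0.0403, 0.2313]
tool_rot: [[0.0, 1.0, -0.005], [-0.0, -0.005, -1.0], [-1.0, 0.0, 0.0]]
ft_force: [0.9, -2.1, -0.4]
grip_width: 0.0854
```

```bash
python3 -m crank '{"hand":[0,0,0,0,0],"translation":[[0.02,0.012,-0.027],[0.05,0.025,-0.054],[0.095,0.025,-0.054],[0.12,0.025,-0.054],[0.12,0.025,-0.054]],"dr":[[0,0,0],[0,0,0],[0,0,0],[0,0,0],[0,0,0]]}' 40; python3 - <<'E'
from rig import cams
import cv2
im,d=cams.get_image("wrist"); cv2.imwrite("pics/w1.png",im)
E
```

```text
time_s: 1.6
position: [0.4429, 0.0122, 0.1087]
tool_rot: [[-0.007, 1.0, -0.005], [0.002, -0.005, -1.0], [-1.0, -0.007, -0.002]]
ft_force: [-0.2, -0.1, 0.4]
grip_width: 0.0857
```

View pics/w1.png

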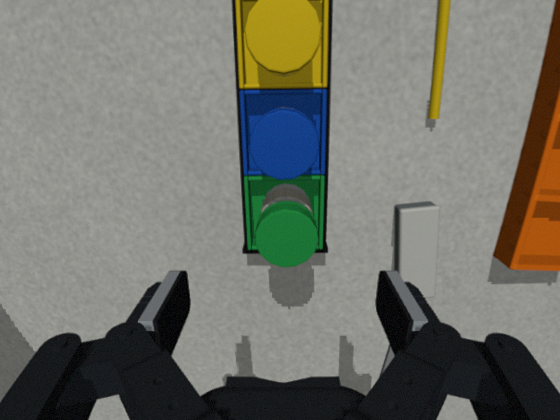

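The green cap at (287,234) lies between the finger pads (about 175 and 392 px), so it's centred along the jaws. Next: lower and grip.

```bash
python3 -m crank '{"hand":[0,0,0,0,0],"translation":[[0.035,0.001,-0.001],[0.055,0.001,-0.001],[0.066,0.001,-0.001],[0.066,0.001,-0.001],[0.066,0.001,-0.001]],"dr":[[0,0,0],[0,0,0],[0,0,0],[0,0,0],[0,0,0]]}' 40;  python3 -m crank '{"hand":[255,255,255,255,255],"translation":[[0,0,0],[0,0,0],[0,0,0],[0,0,0],[0,0,0]],"dr":[[0,0,0],[0,0,0],[0,0,0],[0,0,0],[0,0,0]]}' 40; python3 -m crank '{"hand":[255,255,255,255,255],"translation":[[0,0,0],[0,0,0],[0,0,0],[0,0,0],[0,0,0]],"dr":[[0,0,0],[0,0,0],[0,0,0],[0,0,0],[0,0,0]]}' 40
```

```text
time_s: 2.15
position: [0.4466, 0.0122, 0.0467]
tool_rot: [[0.002, 1.0, -0.006], [-0.001, -0.006, -1.0], [-1.0, 0.002, 0.001]]
ft_force: [-0.5, 0.2, 0.1]
grip_width: 0.0856
time_s: 2.65
position: [0.4458, 0.0125, 0.0459]
tool_rot: [[0.001, 1.0, -0.005], [-0.0, -0.005, -1.0], [-1.0, 0.001, 0.0]]
ft_force: [-1.1, 0.3, 6.3]
grip_width: 0.0369
time_s: 3.15
position: [0.4458, 0.0125, 0.0459]
tool_rot: [[0.001, 1.0, -0.005], [-0.0, -0.005, -1.0], [-1.0, 0.001, 0.0]]
ft_force: [-1.3, -0.4, 7.4]
grip_width: 0.0367
```

```bash
python3 -m crank '{"hand":[255,255,255,255,255],"translation":[[-0.03,0,0],[-0.07,0,0],[-0.1,0.01,-0.007],[-0.1,0.04,-0.028],[-0.1,0.07,-0.049]],"dr":[[0,0,0],[0,0,0],[0,0,0],[0,0,0],[0,0,0]]}' 40;  python3 -m crank '{"hand":[255,255,255,255,255],"translation":[[0,0.03,-0.021],[0,0.065,-0.045],[0,0.1,-0.07],[0,0.13,-0.09],[0,0.15,-0.104]],"dr":[[0,0,0],[0,0,0],[0,0,0],[0,0,0],[0,0,0]]}' 40; python3 -m crank '{"hand":[255,255],"translation":[[0,0,0],[0,0,0]],"dr":[[0,0,0],[0,0,0]]}' 40; python3 - <<'E'
from rig import cams
import cv2
im,d=cams.get_image("wrist"); cv2.imwrite("pics/w2.png",im)
E
```

```text
time_s: 3.65
position: [0.517, 0.0617, 0.1467]
tool_rot: [[0.002, 1.0, -0.007], [-0.0, -0.007, -1.0], [-1.0, 0.002, 0.0]]
ft_force: [-0.2, -0.2, -0.7]
grip_width: 0.0366
time_s: 4.15
position: [0.6678, 0.1658, 0.1446]
tool_rot: [[-0.0, 1.0, -0.005], [0.0, -0.005, -1.0], [-1.0, -0.0, -0.0]]
ft_force: [-1.0, -0.8, -1.4]
grip_width: 0.0365
time_s: 4.35
position: [0.6661, 0.1644, 0.1446]
tool_rot: [[-0.001, 1.0, -0.005], [-0.0, -0.005, -1.0], [-1.0, -0.001, 0.0]]
ft_force: [-1.0, -0.1, -0.2]
grip_width: 0.0364
```

View pics/w2.png

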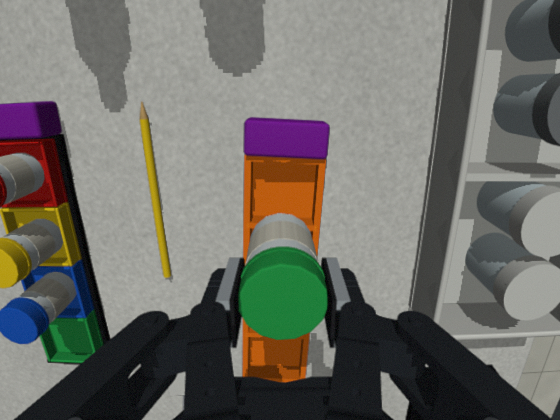

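The green jar is held upright above the orange rack. Lowering it now.

```bash
python3 -m crank '{"hand":[255,255,255,255,255],"translation":[[0.03,0,0],[0.06,0,0],[0.085,0,0],[0.095,0,0],[0.099,0,0]],"dr":[[0,0,0],[0,0,0],[0,0,0],[0,0,0],[0,0,0]]}' 40;  python3 -m crank '{"hand":[255,255,255],"translation":[[0.002,0,0],[0.004,0,0],[0.004,0,0]],"dr":[[0,0,0],[0,0,0],[0,0,0]]}' 40
```

```text
time_s: 4.9
position: [0.666, 0.1639, 0.046]
tool_rot: [[-0.001, 1.0, -0.006], [-0.0, -0.006, -1.0], [-1.0, -0.001, 0.0]]
ft_force: [0.1, -1.0, -1.1]
grip_width: 0.0365
time_s: 5.2
position: [0.6668, 0.1644, 0.0432]
tool_rot: [[0.001, 1.0, -0.006], [0.0, -0.006, -1.0], [-1.0, 0.001, -0.0]]
ft_force: [-0.5, -0.5, -0.6]
grip_width: 0.0367
```

```bash
python3 -m crank '{"hand":[255,255,255],"translation":[[0.0015,0,0],[0.0015,0,0],[0.0015,0,0]],"dr":[[0,0,0],[0,0,0],[0,0,0]]}' 40;  python3 -m crank '{"hand":[255,255,255],"translation":[[0.001,0,0],[0.001,0,0],[0.001,0,0]],"dr":[[0,0,0],[0,0,0],[0,0,0]]}' 40
```

```text
time_s: 5.5
position: [0.6666, 0.1644, 0.041]
tool_rot: [[0.0, 1.0, -0.005], [0.0, -0.005, -1.0], [-1.0, 0.0, -0.0]]
ft_force: [-0.3, -0.6, 0.9]
grip_width: 0.0367
time_s: 5.8
position: [0.6667, 0.1644, 0.041]
tool_rot: [[0.001, 1.0, -0.005], [0.0, -0.005, -1.0], [-1.0, 0.001, -0.0]]
ft_force: [-2.9, 0.2, 6.1]
grip_width: 0.0366
```

```bash
python3 -m crank '{"hand":[0,0,0,0,0],"translation":[[0,0,0],[0,0,0],[0,0,0],[0,0,0],[-0.01,0,0]],"dr":[[0,0,0],[0,0,0],[0,0,0],[0,0,0],[0,0,0]]}' 40; python3 -m crank '{"hand":[0,0,0,0,0],"translation":[[-0.03,0,0],[-0.07,0,0],[-0.09,-0.01,0.004],[-0.09,-0.05,0.022],[-0.09,-0.09,0.039]],"dr":[[0,0,0],[0,0,0],[0,0,0],[0,0,0],[0,0,0]]}' 40; python3 -m crank '{"hand":[0,0,0,0,0],"translation":[[0,-0.04,0.017],[0,-0.08,0.034],[0,-0.11,0.048],[0.01,-0.132,0.058],[0.03,-0.132,0.058]],"dr":[[0,0,0],[0,0,0],[0,0,0],[0,0,0],[0,0,0]]}' 40;python3 - <<'E'
from rig import cams
import cv2,numpy as np
o=[cams.get_image(n)[0] for n in("scene","wrist")]
cv2.imwrite("pics/w3.png",cv2.resize(np.hstack(o),(800,300)))
E
```

```text
time_s: 6.3
position: [0.6658, 0.1643, 0.0487]
tool_rot: [[-0.003, 1.0, -0.006], [-0.0, -0.006, -1.0], [-1.0, -0.003, 0.0]]
ft_force: [0.6, 0.0, -0.5]
grip_width: 0.0851
time_s: 6.8
position: [0.5755, 0.1255, 0.141]
tool_rot: [[0.002, 1.0, -0.005], [-0.0, -0.005, -1.0], [-1.0, 0.002, 0.0]]
ft_force: [0.5, -0.8, -1.0]
grip_width: 0.0853
time_s: 7.3
position: [0.4426, 0.0679, 0.1114]
tool_rot: [[0.003, 1.0, -0.006], [-0.001, -0.006, -1.0], [-1.0, 0.003, 0.001]]
ft_force: [1.1, -0.6, 0.2]
grip_width: 0.0853
```

View pics/w3.png

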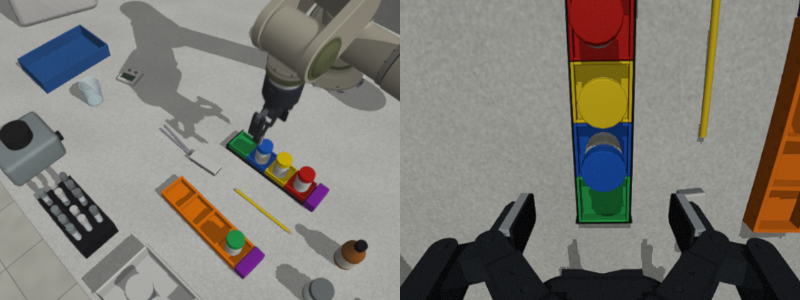

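Green stands in the orange pocket next to the purple end, at (235,240). Blue at (604,168) is centred between the fingers. Next: grip blue, then lift.

```bash
python3 -m crank '{"hand":[0,0,0,0,0],"translation":[[0.035,0.001,0],[0.055,0.001,0],[0.066,0.001,0],[0.066,0.001,0],[0.066,0.001,0]],"dr":[[0,0,0],[0,0,0],[0,0,0],[0,0,0],[0,0,0]]}' 40;  python3 -m crank '{"hand":[255,255,255,255,255],"translation":[[0,0,0],[0,0,0],[0,0,0],[0,0,0],[0,0,0]],"dr":[[0,0,0],[0,0,0],[0,0,0],[0,0,0],[0,0,0]]}' 40; python3 -m crank '{"hand":[255,255,255],"translation":[[0,0,0],[0,0,0],[0,0,0]],"dr":[[0,0,0],[0,0,0],[0,0,0]]}' 40
```

```text
time_s: 7.9
position: [0.4458, 0.0686, 0.0447]
tool_rot: [[0.001, 1.0, -0.005], [-0.0, -0.005, -1.0], [-1.0, 0.001, 0.0]]
ft_force: [1.4, 1.0, 0.0]
grip_width: 0.0853
time_s: 8.4
position: [0.4452, 0.0686, 0.0444]
tool_rot: [[0.001, 1.0, -0.005], [-0.0, -0.005, -1.0], [-1.0, 0.001, 0.0]]
ft_force: [-1.2, 0.1, 5.9]
grip_width: 0.0366
time_s: 8.7
position: [0.4452, 0.0686, 0.0444]
tool_rot: [[0.001, 1.0, -0.005], [-0.0, -0.005, -1.0], [-1.0, 0.001, 0.0]]
ft_force: [-1.7, 0.2, 4.1]
grip_width: 0.0366
```

```bash
python3 -m crank '{"hand":[255,255,255,255,255],"translation":[[-0.03,0,0],[-0.07,0,0],[-0.1,0.01,-0.002],[-0.1,0.04,-0.007],[-0.1,0.07,-0.013]],"dr":[[0,0,0],[0,0,0],[0,0,0],[0,0,0],[0,0,0]]}' 40;  python3 -m crank '{"hand":[255,255,255,255,255],"translation":[[0,0.035,-0.006],[0,0.075,-0.014],[0,0.115,-0.021],[0,0.137,-0.026],[0,0.147,-0.027]],"dr":[[0,0,0],[0,0,0],[0,0,0],[0,0,0],[0,0,0]]}' 40; python3 -m crank '{"hand":[255,255,255],"translation":[[0,0,0],[0,0,0],[0,0,0]],"dr":[[0,0,0],[0,0,0],[0,0,0]]}' 40
```

```text
time_s: 9.2
position: [0.516, 0.0813, 0.1452]
tool_rot: [[0.002, 1.0, -0.006], [-0.0, -0.006, -1.0], [-1.0, 0.002, 0.0]]
ft_force: [0.1, 0.5, -0.9]
grip_width: 0.0371
time_s: 9.7
position: [0.6636, 0.1078, 0.1429]
tool_rot: [[-0.001, 1.0, -0.005], [0.0, -0.005, -1.0], [-1.0, -0.001, -0.0]]
ft_force: [-1.0, -1.1, -0.2]
grip_width: 0.0367
time_s: 10.0
position: [0.6615, 0.1073, 0.144]
tool_rot: [[-0.0, 1.0, -0.006], [-0.0, -0.006, -1.0], [-1.0, -0.0, 0.0]]
ft_force: [0.2, 0.1, -0.0]
grip_width: 0.0369
```

Lower to about 0.043, then creep down to contact near 0.0394.

```bash
python3 -m crank '{"hand":[255,255,255,255,255],"translation":[[0.03,0.001,-0.001],[0.06,0.001,-0.001],[0.085,0.001,-0.001],[0.098,0.001,-0.001],[0.101,0.001,-0.001]],"dr":[[0,0,0],[0,0,0],[0,0,0],[0,0,0],[0,0,0]]}' 40;  python3 -m crank '{"hand":[255,255,255,255],"translation":[[0.001,0,0],[0.002,0,0],[0.003,0,0],[0.003,0,0]],"dr":[[0,0,0],[0,0,0],[0,0,0],[0,0,0]]}' 40;python3 -m crank '{"hand":[255,255,255],"translation":[[0.001,0,0],[0.0015,0,0],[0.0015,0,0]],"dr":[[0,0,0],[0,0,0],[0,0,0]]}' 40
```

```text
time_s: 10.5
position: [0.6624, 0.1083, 0.0418]
tool_rot: [[-0.002, 1.0, -0.006], [0.0, -0.006, -1.0], [-1.0, -0.002, -0.0]]
ft_force: [-0.6, -0.4, -0.2]
grip_width: 0.0366
time_s: 10.9
position: [0.6634, 0.1084, 0.0405]
tool_rot: [[0.001, 1.0, -0.005], [-0.0, -0.005, -1.0], [-1.0, 0.001, 0.0]]
ft_force: [0.9, -0.5, -0.1]
grip_width: 0.0365
time_s: 11.2
position: [0.6635, 0.1084, 0.0394]
tool_rot: [[0.001, 1.0, -0.005], [-0.0, -0.005, -1.0], [-1.0, 0.001, 0.0]]
ft_force: [-1.1, 0.1, 5.0]
grip_width: 0.0368
```

```bash
python3 -m crank '{"hand":[0,0,0,0,0],"translation":[[0,0,0],[0,0,0],[0,0,0],[0,0,0],[-0.01,0,0]],"dr":[[0,0,0],[0,0,0],[0,0,0],[0,0,0],[0,0,0]]}' 40; python3 -m crank '{"hand":[0,0,0,0,0],"translation":[[-0.03,0,0],[-0.07,0,0],[-0.09,-0.01,-0.001],[-0.09,-0.05,-0.004],[-0.09,-0.09,-0.007]],"dr":[[0,0,0],[0,0,0],[0,0,0],[0,0,0],[0,0,0]]}' 40; python3 -m crank '{"hand":[0,0,0,0,0],"translation":[[0,-0.04,-0.003],[0,-0.08,-0.006],[0,-0.11,-0.008],[0.01,-0.129,-0.009],[0.03,-0.129,-0.009]],"dr":[[0,0,0],[0,0,0],[0,0,0],[0,0,0],[0,0,0]]}' 40;python3 - <<'E'
from rig import cams
import cv2,numpy as np
o=[cams.get_image(n)[0] for n in("scene","wrist")]
cv2.imwrite("pics/w4.png",cv2.resize(np.hstack(o),(800,300)))
E
```

```text
time_s: 11.7
position: [0.6625, 0.1083, 0.0473]
tool_rot: [[-0.003, 1.0, -0.006], [0.0, -0.006, -1.0], [-1.0, -0.003, -0.0]]
ft_force: [0.2, -0.5, 0.4]
grip_width: 0.0853
time_s: 12.2
position: [0.5725, 0.1158, 0.1395]
tool_rot: [[0.002, 1.0, -0.006], [-0.0, -0.006, -1.0], [-1.0, 0.002, -0.0]]
ft_force: [0.7, 0.3, 0.4]
grip_width: 0.0854
time_s: 12.7
position: [0.4429, 0.126, 0.11]
tool_rot: [[0.003, 1.0, -0.005], [0.0, -0.005, -1.0], [-1.0, 0.003, -0.0]]
ft_force: [0.4, -0.3, 0.0]
grip_width: 0.0857
```

View pics/w4.png

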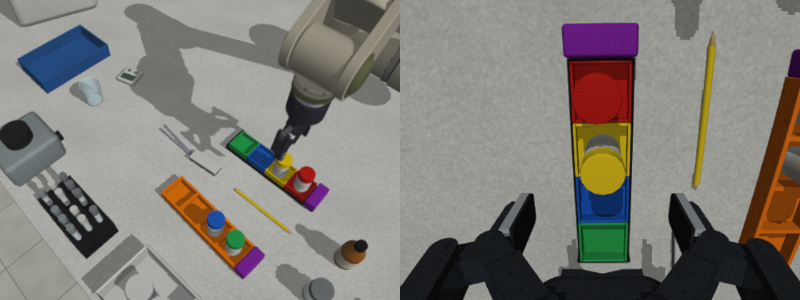

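Blue (217,222) and green (235,240) stand upright in adjacent orange pockets. Yellow at (602,171) is centred between the fingers, so I'll take it.

```bash
python3 -m crank '{"hand":[0,0,0,0,0],"translation":[[0.035,0,0.001],[0.055,0,0.002],[0.064,0,0.002],[0.064,0,0.002],[0.064,0,0.002]],"dr":[[0,0,0],[0,0,0],[0,0,0],[0,0,0],[0,0,0]]}' 40;  python3 -m crank '{"hand":[255,255,255,255,255],"translation":[[0,0,0],[0,0,0],[0,0,0],[0,0,0],[0,0,0]],"dr":[[0,0,0],[0,0,0],[0,0,0],[0,0,0],[0,0,0]]}' 40; python3 -m crank '{"hand":[255,255,255],"translation":[[0,0,0],[0,0,0],[0,0,0]],"dr":[[0,0,0],[0,0,0],[0,0,0]]}' 40
```

```text
time_s: 13.3
position: [0.4451, 0.1236, 0.0453]
tool_rot: [[0.002, 1.0, -0.006], [0.0, -0.006, -1.0], [-1.0, 0.002, -0.0]]
ft_force: [-0.1, 0.2, 0.9]
grip_width: 0.0853
time_s: 13.8
position: [0.4444, 0.1236, 0.0448]
tool_rot: [[0.001, 1.0, -0.005], [0.0, -0.005, -1.0], [-1.0, 0.001, -0.0]]
ft_force: [-1.6, -1.1, 6.2]
grip_width: 0.0367
time_s: 14.1
position: [0.4444, 0.1236, 0.0449]
tool_rot: [[0.001, 1.0, -0.005], [0.0, -0.005, -1.0], [-1.0, 0.001, -0.0]]
ft_force: [-0.7, 0.1, 5.3]
grip_width: 0.0367
```

```bash
python3 -m crank '{"hand":[255,255,255,255,255],"translation":[[-0.03,0,0],[-0.07,0,0],[-0.1,0.01,0.003],[-0.1,0.04,0.013],[-0.1,0.07,0.023]],"dr":[[0,0,0],[0,0,0],[0,0,0],[0,0,0],[0,0,0]]}' 40;  python3 -m crank '{"hand":[255,255,255,255,255],"translation":[[0,0.035,0.012],[0,0.075,0.026],[0,0.115,0.04],[0,0.137,0.047],[0,0.146,0.05]],"dr":[[0,0,0],[0,0,0],[0,0,0],[0,0,0],[0,0,0]]}' 40; python3 -m crank '{"hand":[255,255,255],"translation":[[0,0,0],[0,0,0],[0,0,0]],"dr":[[0,0,0],[0,0,0],[0,0,0]]}' 40
```

```text
time_s: 14.6
position: [0.5151, 0.1001, 0.1457]
tool_rot: [[0.002, 1.0, -0.005], [-0.0, -0.005, -1.0], [-1.0, 0.002, 0.0]]
ft_force: [0.6, 0.0, -1.3]
grip_width: 0.0367
time_s: 15.1
position: [0.6612, 0.0485, 0.1434]
tool_rot: [[-0.001, 1.0, -0.006], [-0.0, -0.006, -1.0], [-1.0, -0.001, 0.0]]
ft_force: [-0.2, 0.4, -0.3]
grip_width: 0.0369
time_s: 15.4
position: [0.6589, 0.05, 0.1447]
tool_rot: [[-0.0, 1.0, -0.005], [0.0, -0.005, -1.0], [-1.0, -0.0, -0.0]]
ft_force: [-0.3, 0.3, -0.3]
grip_width: 0.0367
```

```bash
python3 -m crank '{"hand":[255,255,255,255,255],"translation":[[0.03,0.001,0],[0.06,0.001,0],[0.085,0.001,0],[0.098,0.001,0],[0.101,0.001,0]],"dr":[[0,0,0],[0,0,0],[0,0,0],[0,0,0],[0,0,0]]}' 40;  python3 -m crank '{"hand":[255,255,255,255],"translation":[[0.001,0,0],[0.002,0,0],[0.003,0,0],[0.003,0,0]],"dr":[[0,0,0],[0,0,0],[0,0,0],[0,0,0]]}' 40;python3 -m crank '{"hand":[255,255,255],"translation":[[0.001,0,0],[0.0015,0,0],[0.0015,0,0]],"dr":[[0,0,0],[0,0,0],[0,0,0]]}' 40
```

```text
time_s: 15.9
position: [0.66, 0.0498, 0.0424]
tool_rot: [[-0.002, 1.0, -0.005], [0.0, -0.005, -1.0], [-1.0, -0.002, -0.0]]
ft_force: [-0.0, 0.8, 0.6]
grip_width: 0.0367
time_s: 16.3
position: [0.6611, 0.0494, 0.0409]
tool_rot: [[0.001, 1.0, -0.005], [-0.0, -0.005, -1.0], [-1.0, 0.001, 0.0]]
ft_force: [-0.4, 0.6, -0.4]
grip_width: 0.0368
time_s: 16.6
position: [0.6611, 0.0494, 0.0399]
tool_rot: [[0.001, 1.0, -0.005], [-0.0, -0.005, -1.0], [-1.0, 0.001, 0.0]]
ft_force: [-2.0, 0.7, 6.2]
grip_width: 0.0367
```

```bash
python3 -m crank '{"hand":[0,0,0,0,0],"translation":[[0,0,0],[0,0,0],[0,0,0],[0,0,0],[-0.01,0,0]],"dr":[[0,0,0],[0,0,0],[0,0,0],[0,0,0],[0,0,0]]}' 40; python3 -m crank '{"hand":[0,0,0,0,0],"translation":[[-0.03,0,0],[-0.07,0,0],[-0.09,-0.01,-0.006],[-0.09,-0.05,-0.03],[-0.09,-0.085,-0.052]],"dr":[[0,0,0],[0,0,0],[0,0,0],[0,0,0],[0,0,0]]}' 40; python3 -m crank '{"hand":[0,0,0,0,0],"translation":[[0,-0.04,-0.024],[0,-0.08,-0.049],[0,-0.115,-0.07],[0.01,-0.136,-0.083],[0.03,-0.136,-0.083]],"dr":[[0,0,0],[0,0,0],[0,0,0],[0,0,0],[0,0,0]]}' 40;python3 - <<'E'
from rig import cams
import cv2,numpy as np
o=[cams.get_image(n)[0] for n in("scene","wrist")]
cv2.imwrite("pics/w5.png",cv2.resize(np.hstack(o),(800,300)))
E
```

```text
time_s: 17.1
position: [0.6601, 0.0494, 0.0478]
tool_rot: [[-0.003, 1.0, -0.006], [0.0, -0.006, -1.0], [-1.0, -0.003, -0.0]]
ft_force: [0.1, 0.4, 0.6]
grip_width: 0.0855
time_s: 17.6
position: [0.5752, 0.1022, 0.14]
tool_rot: [[0.002, 1.0, -0.006], [0.0, -0.006, -1.0], [-1.0, 0.002, -0.0]]
ft_force: [0.3, 0.5, -0.1]
grip_width: 0.0853
time_s: 18.1
position: [0.4388, 0.1872, 0.1105]
tool_rot: [[0.003, 1.0, -0.003], [0.001, -0.003, -1.0], [-1.0, 0.003, -0.001]]
ft_force: [0.1, -0.2, -0.4]
grip_width: 0.0853
```

View pics/w5.png

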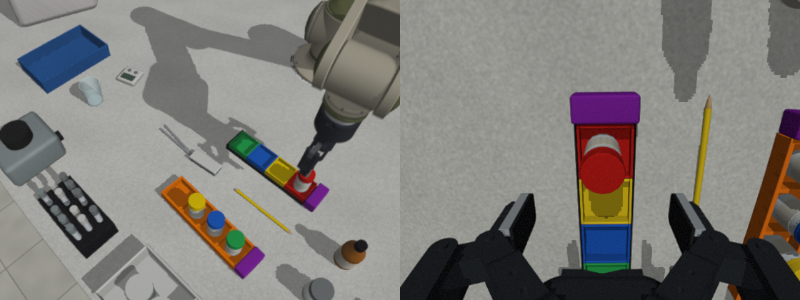

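Three jars now stand in the orange rack. Red at (602,170) is centred between the fingers.

```bash
python3 -m crank '{"hand":[0,0,0,0,0],"translation":[[0.035,0,0.001],[0.055,0,0.002],[0.065,0,0.002],[0.065,0,0.002],[0.065,0,0.002]],"dr":[[0,0,0],[0,0,0],[0,0,0],[0,0,0],[0,0,0]]}' 40;  python3 -m crank '{"hand":[255,255,255,255,255],"translation":[[0,0,0],[0,0,0],[0,0,0],[0,0,0],[0,0,0]],"dr":[[0,0,0],[0,0,0],[0,0,0],[0,0,0],[0,0,0]]}' 40; python3 -m crank '{"hand":[255,255,255],"translation":[[0,0,0],[0,0,0],[0,0,0]],"dr":[[0,0,0],[0,0,0],[0,0,0]]}' 40
```

```text
time_s: 18.7
position: [0.4415, 0.1836, 0.0448]
tool_rot: [[0.002, 1.0, -0.006], [0.0, -0.006, -1.0], [-1.0, 0.002, -0.0]]
ft_force: [0.3, -0.1, 0.7]
grip_width: 0.0855
time_s: 19.2
position: [0.4408, 0.1837, 0.0444]
tool_rot: [[0.001, 1.0, -0.005], [0.0, -0.005, -1.0], [-1.0, 0.001, -0.0]]
ft_force: [-1.0, 0.2, 6.0]
grip_width: 0.0365
time_s: 19.5
position: [0.4408, 0.1837, 0.0444]
tool_rot: [[0.001, 1.0, -0.005], [0.0, -0.005, -1.0], [-1.0, 0.001, -0.0]]
ft_force: [-1.5, 0.1, 5.2]
grip_width: 0.0372
```

```bash
python3 -m crank '{"hand":[255,255,255,255,255],"translation":[[-0.03,0,0],[-0.07,0,0],[-0.1,0.01,0.009],[-0.1,0.035,0.031],[-0.1,0.065,0.058]],"dr":[[0,0,0],[0,0,0],[0,0,0],[0,0,0],[0,0,0]]}' 40;  python3 -m crank '{"hand":[255,255,255,255,255],"translation":[[0,0.035,0.031],[0,0.07,0.062],[0,0.105,0.094],[0,0.137,0.122],[0,0.151,0.135]],"dr":[[0,0,0],[0,0,0],[0,0,0],[0,0,0],[0,0,0]]}' 40; python3 -m crank '{"hand":[255,255,255],"translation":[[0,0,0],[0,0,0],[0,0,0]],"dr":[[0,0,0],[0,0,0],[0,0,0]]}' 40
```

```text
time_s: 20.0
position: [0.5057, 0.1252, 0.1451]
tool_rot: [[0.002, 1.0, -0.004], [0.0, -0.004, -1.0], [-1.0, 0.002, -0.0]]
ft_force: [-0.1, 0.0, -1.0]
grip_width: 0.0369
time_s: 20.5
position: [0.6574, -0.0135, 0.143]
tool_rot: [[0.0, 1.0, -0.008], [-0.0, -0.008, -1.0], [-1.0, 0.0, 0.0]]
ft_force: [-0.9, 1.4, -1.6]
grip_width: 0.0367
time_s: 20.8
position: [0.6548, -0.0096, 0.1439]
tool_rot: [[-0.001, 1.0, -0.005], [0.0, -0.005, -1.0], [-1.0, -0.001, -0.0]]
ft_force: [-0.5, 0.1, -0.6]
grip_width: 0.0368
```

```bash
python3 -m crank '{"hand":[255,255,255,255,255],"translation":[[0.03,0.001,0],[0.06,0.001,0],[0.085,0.001,0],[0.098,0.001,0],[0.101,0.001,0]],"dr":[[0,0,0],[0,0,0],[0,0,0],[0,0,0],[0,0,0]]}' 40;  python3 -m crank '{"hand":[255,255,255,255],"translation":[[0.001,0,0],[0.002,0,0],[0.003,0,0],[0.003,0,0]],"dr":[[0,0,0],[0,0,0],[0,0,0],[0,0,0]]}' 40;python3 -m crank '{"hand":[255,255,255],"translation":[[0.001,0,0],[0.0015,0,0],[0.0015,0,0]],"dr":[[0,0,0],[0,0,0],[0,0,0]]}' 40
```

```text
time_s: 21.3
position: [0.6557, -0.0098, 0.0419]
tool_rot: [[-0.002, 1.0, -0.005], [0.0, -0.005, -1.0], [-1.0, -0.002, -0.0]]
ft_force: [-0.2, 0.4, -0.8]
grip_width: 0.0365
time_s: 21.7
position: [0.6567, -0.0106, 0.0404]
tool_rot: [[0.001, 1.0, -0.005], [-0.0, -0.005, -1.0], [-1.0, 0.001, 0.0]]
ft_force: [-0.3, 0.7, -1.0]
grip_width: 0.0365
time_s: 22.0
position: [0.6568, -0.0107, 0.0394]
tool_rot: [[0.001, 1.0, -0.006], [-0.0, -0.006, -1.0], [-1.0, 0.001, 0.0]]
ft_force: [-2.2, -0.9, 6.3]
grip_width: 0.0367
```

Contact at 0.0394. I'll release, rise clear, and measure all four jars.

```bash
python3 -m crank '{"hand":[0,0,0,0,0],"translation":[[0,0,0],[0,0,0],[0,0,0],[0,0,0],[-0.01,0,0]],"dr":[[0,0,0],[0,0,0],[0,0,0],[0,0,0],[0,0,0]]}' 40; python3 -m crank '{"hand":[0,0,0,0,0],"translation":[[-0.03,0,0],[-0.07,0,0],[-0.1,-0.02,0.01],[-0.12,-0.06,0.04],[-0.13,-0.1,0.07]],"dr":[[0,0,0],[0,0,0],[0,0,0],[0,0,0],[0,0,0]]}' 40; python3 -m crank '{"hand":[0,0,0,0],"translation":[[0,-0.03,0.03],[0,-0.06,0.06],[0,-0.06,0.06],[0,-0.06,0.06]],"dr":[[0,0,0],[0,0,0],[0,0,0],[0,0,0]]}' 40;python3 - <<'E'
from h import *
c0=np.array([.6617,.0791]);u=np.array([.054,.9985]);w=np.array([.9985,-.054]);o=[]
for n in("scene","side"):
    c=cams.calibration(n); im,d=cams.get_image(n); o.append(im)
    for col in("red","yellow","blue","green"):
        P=cloud(c,d,mask(im,col)); P=P[(P[:,2]>.062)&(P[:,2]<.08)&(abs(P[:,0]-.66)<.06)&(abs(P[:,1]-.08)<.15)]
        if len(P)<10: print(n,col,len(P));continue
        (x,y),r=cv2.minEnclosingCircle(np.float32(P[:,:2])); p=np.array([x,y])-c0
        print(n,col,"rack x,y mm",np.round([p@w*1e3,p@u*1e3],1),"r",round(r*1e3,1),"ztop",np.percentile(P[:,2],[10,50,90]).round(4))
cv2.imwrite("pics/end.png",cv2.resize(np.hstack(o),(800,300)))
E
```

```text
time_s: 22.5
position: [0.6558, -0.0105, 0.0473]
tool_rot: [[-0.003, 1.0, -0.005], [0.001, -0.005, -1.0], [-1.0, -0.003, -0.001]]
ft_force: [-0.3, 0.5, -0.2]
grip_width: 0.0854
time_s: 23.0
position: [0.5595, -0.0776, 0.1797]
tool_rot: [[0.004, 1.0, -0.004], [-0.001, -0.004, -1.0], [-1.0, 0.004, 0.001]]
ft_force: [0.6, -1.4, 0.1]
grip_width: 0.0853
time_s: 23.4
position: [0.4996, -0.1374, 0.1782]
tool_rot: [[0.001, 1.0, -0.007], [-0.0, -0.007, -1.0], [-1.0, 0.001, 0.0]]
ft_force: [0.6, -1.1, 0.3]
grip_width: 0.0857
scene red rack x,y mm [ -1.5 -88.5] r 18.9 ztop [0.0667 0.0687 0.0702]
scene yellow rack x,y mm [1.  9.8] r 58.0 ztop [0.0668 0.0686 0.0699]
scene blue rack x,y mm [-1.  29.3] r 19.0 ztop [0.0666 0.0683 0.0697]
scene green rack x,y mm [ 0.  86.6] r 18.6 ztop [0.067  0.0688 0.0703]
side red rack x,y mm [ -2.4 -87.9] r 19.3 ztop [0.0653 0.0674 0.069 ]
side yellow rack x,y mm [ -0.3 -29. ] r 19.7 ztop [0.0652 0.0672 0.0687]
side blue rack x,y mm [-2.5 28.9] r 19.5 ztop [0.0652 0.0673 0.0689]
side green rack x,y mm [-1.9 86.4] r 18.9 ztop [0.0652 0.0673 0.0687]
```

View pics/end.png

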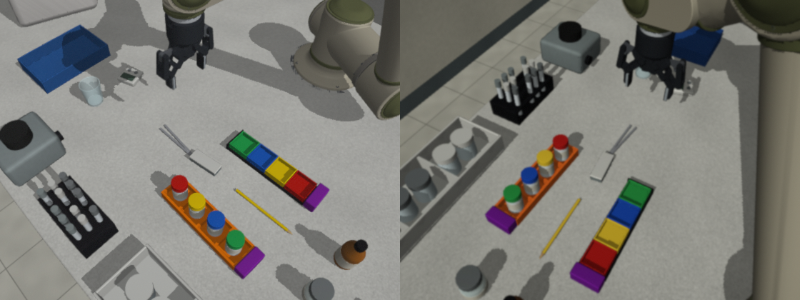

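All four jars stand centred in their pockets, tops at about 68 mm. From the purple end they run green, blue, yellow, red, and the gripper is clear.

```bash
python3 -c "
from rig import env; print(env.close_job())"
```

```text
the job is handed in; nothing more can be done
None
```

I moved all four jars into the orange rack in reverse order and handed the job in at about 23.5 s of robot time. `close_job` gives no verdict.

- **Order:** in the black rack the order from the purple end was red, yellow, blue, green. In the orange rack it is now green, blue, yellow, red from its purple end.
- **Placing:** each jar was lowered until the wrist force showed contact with the pocket floor (about 5–6 N), then released. The gripper then moved clear.
- **Last checks:** both fixed cameras show every jar upright and within about 3 mm of its pocket centre. The tops sit at 67–69 mm, against 68 mm expected for jars on the pocket floors.
- **One disagreement:** in the scene view the yellow jar's fitted position and radius were wrong (58 mm radius), probably from stray yellow or orange pixels in the mask. The side view and the picture both show that jar correctly placed.

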